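Put the reagent bottles back on their own stands

TASK

All four reagent bottles were put back on the wrong stands. Move each one to the stand whose disc matches the colour of its cap, using the empty grey stand as a parking place on the way, so that in the end every bottle stands upright and wholly on its own disc, released. Keep the bottles upright and set them down, do not drop them, and do not push the rack of sample tubes about.

Things in the scene. Friction and masses are not known exactly. Their poses are not given: they have to be found in the camera images.
- red_bottle_center (a point): Centre, half-way up (40 mm above its underside), of the reagent bottle with the red cap: loose, round, upright, 80 mm tall overall, about 0.14 kg. White straight-sided body 50 mm in diameter up to 55 mm above its underside with a red band round it, then a red screw cap 33 mm in diameter up to 80 mm. z axis up along the bottle.
- yellow_bottle_center (a point): Centre, half-way up (40 mm above its underside), of the reagent bottle with the yellow cap: loose, round, upright, 80 mm tall overall, about 0.14 kg. White straight-sided body 50 mm in diameter up to 55 mm above its underside with a yellow band round it, then a yellow screw cap 33 mm in diameter up to 80 mm. z axis up along the bottle.
- blue_bottle_center (a point): Centre, half-way up (40 mm above its underside), of the reagent bottle with the blue cap: loose, round, upright, 80 mm tall overall, about 0.14 kg. White straight-sided body 50 mm in diameter up to 55 mm above its underside with a blue band round it, then a blue screw cap 33 mm in diameter up to 80 mm. z axis up along the bottle.
- green_bottle_center (a point): Centre, half-way up (40 mm above its underside), of the reagent bottle with the green cap: loose, round, upright, 80 mm tall overall, about 0.14 kg. White straight-sided body 50 mm in diameter up to 55 mm above its underside with a green band round it, then a green screw cap 33 mm in diameter up to 80 mm. z axis up along the bottle.
- red_spot (a point): Centre of the top of the red disc of the red stand, z up. The stand is fixed to the bench: a white square block 100 x 100 mm, 10 mm high, carrying a flat red disc 80 mm in diameter whose top is 12 mm above the bench. No rim or recess. At the start a bottle of another colour stands on it.
- yellow_spot (a point): Centre of the top of the yellow disc of the yellow stand, z up. The stand is fixed to the bench: a white square block 100 x 100 mm, 10 mm high, carrying a flat yellow disc 80 mm in diameter whose top is 12 mm above the bench. No rim or recess. At the start a bottle of another colour stands on it.
- blue_spot (a point): Centre of the top of the blue disc of the blue stand, z up. The stand is fixed to the bench: a white square block 100 x 100 mm, 10 mm high, carrying a flat blue disc 80 mm in diameter whose top is 12 mm above the bench. No rim or recess. At the start a bottle of another colour stands on it.
- green_spot (a point): Centre of the top of the green disc of the green stand, z up. The stand is fixed to the bench: a white square block 100 x 100 mm, 10 mm high, carrying a flat green disc 80 mm in diameter whose top is 12 mm above the bench. No rim or recess. At the start a bottle of another colour stands on it.
- spare_spot (a point): Centre of the top of the grey disc of the spare (grey) stand, z up. The stand is fixed to the bench: a white square block 100 x 100 mm, 10 mm high, carrying a flat grey disc 80 mm in diameter whose top is 12 mm above the bench. No rim or recess. It starts empty and is the free parking spot.
- rack_center (a point): Middle, 42 mm above the bench, of the rack of sample tubes: a loose grey block 36 mm (its x) by 150 mm (its y), 50 mm high, with six capped tubes standing out of it up to 84 mm above the bench. A bystander, to be left where it is.
Not all that is in view belongs to the job. Leave any pink look-alike of the part that bears red_spot alone.

How it is judged:
At the end, for the whole second after the job is handed in: Each bottle's centre is within 15 mm (horizontally) of the centre of the disc of its own colour, it stands on the disc (height of its centre 46 to 58 mm), upright within 0.1 rad, at rest and released; the tube rack is within 20 mm of where it was (horizontal distance between red_bottle_center and red_spot below 0.015 m and height (world z) of red_bottle_center between 0.046 and 0.058 m and angle between each of red_bottle_center, yellow_bottle_center, blue_bottle_center, green_bottle_center's own z axis and vertical below 0.1 rad and linear speed of each of red_bottle, yellow_bottle, blue_bottle, green_bottle below 0.02 m/s and contact force between each of red_bottle, yellow_bottle, blue_bottle, green_bottle and the fingers below 0.05 N and horizontal distance between yellow_bottle_center and yellow_spot below 0.015 m and height (world z) of yellow_bottle_center between 0.046 and 0.058 m and horizontal distance between blue_bottle_center and blue_spot below 0.015 m and height (world z) of blue_bottle_center between 0.046 and 0.058 m and horizontal distance between green_bottle_center and green_spot below 0.015 m and height (world z) of green_bottle_center between 0.046 and 0.058 m and distance of rack_center from where it was at the start of the episode below 0.02 m); the robot touches nothing.
It fails at once if a bottle is tipped more than 35 degrees (angle between any of red_bottle_center, yellow_bottle_center, blue_bottle_center, green_bottle_center's own z axis and vertical above 0.61 rad).
It fails at once if a bottle is dropped: in free fall more than 15 mm above standing height ((height (world z) of red_bottle_center above 0.067 m and contact force between red_bottle and anything else below 0.001 N) or (height (world z) of yellow_bottle_center above 0.067 m and contact force between yellow_bottle and anything else below 0.001 N) or (height (world z) of blue_bottle_center above 0.067 m and contact force between blue_bottle and anything else below 0.001 N) or (height (world z) of green_bottle_center above 0.067 m and contact force between green_bottle and anything else below 0.001 N)).
It fails at once if the rack of sample tubes is shifted more than 20 mm (distance of rack_center from where it was at the start of the episode above 0.02 m).
It also fails if it takes over 128 s, if anything falls off the work surface, if the arm or the gripper's body presses on something with over 40 N, if the wrist force passes 120 N, or if a joint passes its speed limit or range.

ROBOT

A 6-joint arm with a two-finger parallel gripper is mounted at the origin on the work surface. World frame = base frame: x ahead of the robot, y to its left, z up, the work surface at z = 0. Lengths are in m, angles in rad, forces in N, time in s.
With the tool pointing down it reaches from about 0.25 to 0.8 m from the base axis. Payload 3.9 kg.
Tool frame: the origin (TCP) lies midway between the tips of the shut fingers; the grasp point (between the pads) lies 19 mm behind it (bot.pinch_z is the z of the grasp point in the tool frame, in m); z points along the fingers, y is the line along which they close (so a half turn about z gives the same grasp; the last joint's range is limited). The gripper opens to 85 mm and grips with 20 to 120 N. Pads are 22 mm wide; open, the fingers measure 114 mm over their backs; the gripper's body (76 mm by 85 mm) begins 54 mm behind the grasp point. The pads swing forward as they close: fully open they stand 13 mm farther back than shut.
Start: joints at [1.247, 0.26, -0.138, 1.173, 0, 1.571], TCP at [0.167, 0.498, 0.231] pointing down, gripper open.
Joint ranges: [-2.78, 2.78], [-0.83, 1.72], [-1.28, 1.37], [-1.9, 2.12], [-1.57, 1.48], [-3.14, 3.14]. Speed limits (rad/s): [2.57, 2.57, 3.14, 3.14, 3.14, 3.14].

INTERFACE

Orientations are given as a rotation vector (axis times angle).
In Python, from bench import bot, effector, vision, order gives the robot as it stands. The module is installed in compiled form; this text tells all that it offers. Calls block until the motion is done:
- bot.movep(position, orientation): joint-space move of the TCP to a pose.
- bot.line_to(position, rate=0.15, frame=None, until_force=None): straight line of the TCP; frame=None keeps the orientation; rate is the mean speed in m/s. With until_force (N) it stops when the force on the tool has changed by that much, and returns True; else False.
- bot.movej(angles): joint-space move.
- effector.gripper_open() and effector.grasp(): open the fingers fully, or close them until they stop; the grip force is fixed at half the most.
- bot.hold(seconds).
- bot.solve_ik(position, orientation): joint angles nearest the present ones, or None.
- vision.snapshot(name): name is "scene" or "top"; returns the picture (384x512x3 uint8, red, green, blue); there is no depth.
- vision.camera_info(name): a dict with "K" (3x3 intrinsics, pixels), "xyz" and "rotation" of the camera in the world. Camera axes: x right, y up, looking along -z (the intrinsics and any distortion apply to the point x, -y, -z); pixel columns grow to the right and rows downward; lengths in m; the calibration is good to about 2 mm. A picture is of the moment at which its call begins. camera_info takes no time and is no camera call.
A pose or a line that the arm cannot do raises bot.PlanningError and nothing moves.
- order.close_job(): hands the job in; it is judged then, once.
Trained networks look in the newest picture that a camera, given by its name, has taken for a name from the list of things; names that differ only in an ending like _2 or _b are one class to them, and where a whole thing is asked for, a point or a joint stands for the part that bears it (a point fixed in the world has none). Each returns a list of dicts, best first, with "conf" (0 to 1); they miss things now and then, are a little off and sometimes report something else, mostly with a low value. They report only what shows in the picture. A call takes as long as a camera call. They do not tell look-alikes from the thing itself.
- vision.recognise(camera, label): "extent" ([centre column, centre row, width, height] in pixels, round what is visible of it).
- vision.cut_out(camera, label): "mask" (384x512 bool, what is visible of it) and "extent" ([centre column, centre row, width, height] in pixels, round what is visible of it).
Readings, each from a call of its own:
- bot.current_t(): time.
- bot.current_joints(): joint angles.
- bot.current_qvel(): joint speeds.
- bot.current_joint_torque(): joint torques, N m.
- bot.current_tcp_pos(): TCP position.
- bot.current_eef_rot(): TCP orientation.
- bot.current_force(): force on the tool from outside, world axes, zero at the start.
- bot.current_wrist_torque(): the same for the moment, N m.
- bot.current_gripper_width(): finger opening in m.
- bot.current_grasp_force(): force on a finger pad.
Only numpy, scipy, OpenCV 4.12 (cv2) and the standard library are available. Lean on these libraries where they do the work, as an engineer would, in place of code of your own. Each camera call takes 0.05 s, during which the arm holds its last target. There are 200 camera calls.

## Working session

There is one attempt and no reset: what is moved stays moved. The work goes in short steps, each a Python script; the robot and the scene stay as the last script left them, time stands still between calls to the robot, and variables do not carry over. Pictures are saved under pics/ and viewed, at most 14 in all, crops included, and the job is handed in when it is done.

```bash
mkdir -p pics; python3 - <<'E'
from bench import bot,vision
import cv2
for n in("top","scene"):
    im=vision.snapshot(n); cv2.imwrite(f"pics/{n}0.png",im[:,:,::-1])
    c=vision.camera_info(n); print(n,c)
    for l in("red_bottle_center","yellow_bottle_center","blue_bottle_center","green_bottle_center","red_spot","yellow_spot","blue_spot","green_spot","spare_spot","rack_center"):
        print(l,[(round(d["conf"],2),[round(float(v),1) for v in d["extent"]]) for d in vision.recognise(n,l)])
print(bot.current_eef_rot(),bot.pinch_z)
E
```

```text
top {'K': array([[431.70037038,   0.        , 253.24782644],
       [  0.        , 431.70037038, 190.44402634],
       [  0.        ,   0.        ,   1.        ]]), 'xyz': array([ 0.3500475 , -0.0631788 ,  1.10645542]), 'rotation': array([ 0.16612673, -0.17185966, -1.62020738])}
red_bottle_center [(0.91, [287.9, 169.2, 27.3, 25.0])]
yellow_bottle_center [(0.79, [108.7, 268.1, 30.6, 16.9])]
blue_bottle_center [(0.67, [338.8, 252.2, 25.8, 21.5]), (0.3, [151.4, 183.3, 46.1, 43.6]), (0.29, [235.8, 243.9, 53.0, 45.0])]
green_bottle_center []
red_spot [(0.84, [394.8, 252.1, 50.1, 48.5]), (0.66, [333.4, 255.2, 40.9, 40.1]), (0.42, [338.3, 252.2, 22.8, 21.6])]
yellow_spot [(0.77, [236.1, 245.3, 48.6, 46.2]), (0.59, [209.6, 136.3, 63.5, 25.0])]
blue_spot [(0.86, [114.7, 270.3, 45.7, 45.6])]
green_spot [(0.58, [281.3, 170.8, 46.4, 39.5])]
spare_spot [(0.69, [153.4, 182.2, 42.9, 41.5])]
rack_center [(0.83, [209.6, 136.0, 65.8, 23.8]), (0.68, [284.5, 173.2, 45.2, 41.7])]
scene {'K': array([[373.25511773,   0.        , 257.40486404],
       [  0.        , 373.25511773, 196.89062704],
       [  0.        ,   0.        ,   1.        ]]), 'xyz': array([ 1.34862344, -0.60119294,  0.77858582]), 'rotation': array([0.84522077, 0.43512264, 0.86926027])}
red_bottle_center [(0.91, [237.5, 221.6, 20.0, 30.4])]
yellow_bottle_center [(0.22, [178.7, 208.6, 39.0, 23.9])]
blue_bottle_center [(0.73, [173.3, 195.2, 16.7, 25.8])]
green_bottle_center [(0.58, [242.6, 176.6, 13.9, 26.2])]
red_spot [(0.86, [174.6, 208.2, 40.2, 22.6]), (0.58, [125.8, 227.0, 27.9, 27.0]), (0.25, [243.2, 191.0, 36.3, 19.2])]
yellow_spot [(0.85, [242.1, 190.8, 39.4, 18.7]), (0.32, [237.4, 221.3, 15.4, 30.5])]
blue_spot [(0.71, [299.5, 157.1, 37.4, 14.7])]
green_spot [(0.79, [239.6, 234.2, 41.9, 25.3])]
spare_spot [(0.94, [321.2, 189.9, 34.4, 21.3])]
rack_center [(0.66, [308.0, 218.2, 50.6, 34.7])]
[-5.06429870e-01 -3.10049843e+00 -1.11364830e-04] -0.0187
```

```bash
python3 -c "
import cv2
a=cv2.imread('pics/top0.png');cv2.imwrite('pics/top0b.png',cv2.resize(a[90:330,80:440],None,fx=2.2,fy=2.2,interpolation=2))
a=cv2.imread('pics/scene0.png');cv2.imwrite('pics/scene0b.png',cv2.resize(a[100:280,90:370],None,fx=2.8,fy=2.8,interpolation=2))"
```

```text
(no output)
```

View pics/top0b.png

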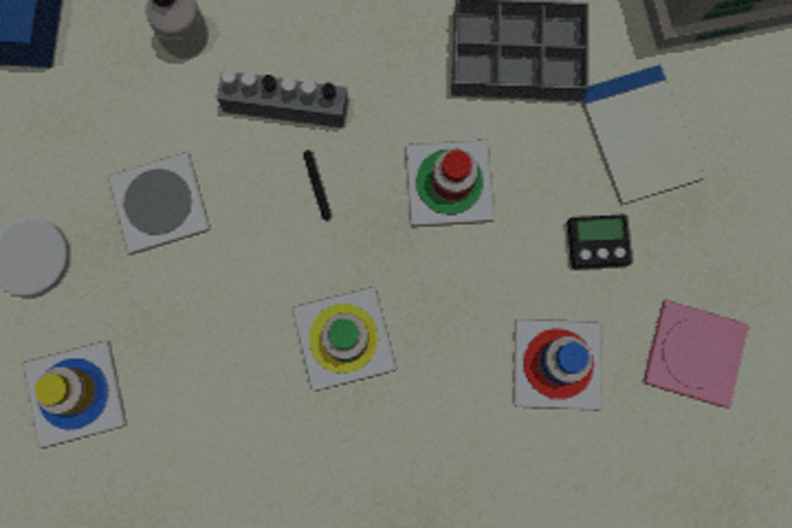

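View pics/scene0b.png

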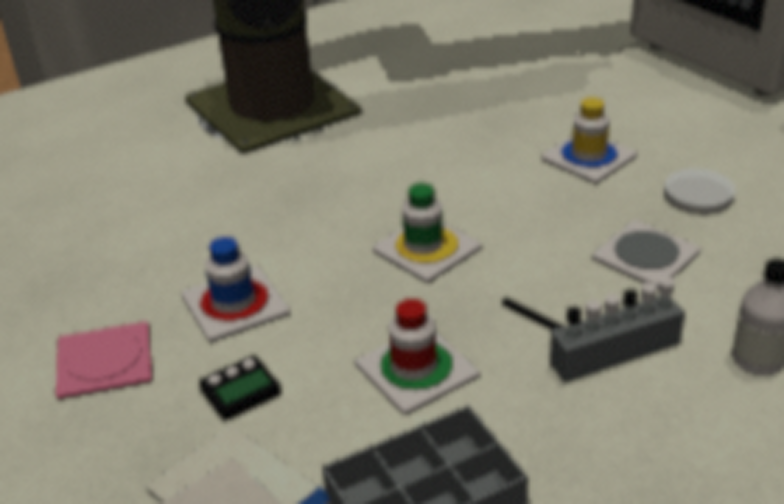

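The bottles stand like this in the top picture: blue on red (333,255), green on yellow (236,245), red on green (284,172), yellow on blue (114,270). The grey stand is empty at (152,182). Lookalikes of the red disc are the pink square at (396,252), plus the white dish and notebook for the stands. The true red stand is the white block with a red disc at (333,255), as the crop shows. Next I measure stands and caps.

```bash
cat >h.py <<'E'
import numpy as np,cv2
from scipy.optimize import least_squares
from scipy.spatial.transform import Rotation as R
from bench import bot,vision,effector,order
HUE={"red":0,"yellow":27,"green":70,"blue":108}
def cam(n="top"):
    c=vision.camera_info(n); Rm=R.from_rotvec(c["rotation"]).as_matrix()@np.diag([1,-1,-1]); return c["K"],Rm,c["xyz"]
def proj(P,c):
    q=(np.atleast_2d(P)-c[2])@c[1]@c[0].T; return q[:,:2]/q[:,2:]
def unproj(uv,z,c):
    uv=np.atleast_2d(np.asarray(uv,float)); d=np.c_[uv,np.ones(len(uv))]@np.linalg.inv(c[0]).T@c[1].T
    return (c[2]+d*((z-c[2][2])/d[:,2])[:,None])[:,:2]
A=np.linspace(0,2*np.pi,60)
def circ(x,r,z): return np.c_[x[0]+r*np.cos(A),x[1]+r*np.sin(A),np.full(60,z)]
def colour(im,k):
    h=cv2.cvtColor(im,cv2.COLOR_RGB2HSV).astype(int); dh=np.abs((h[...,0]-HUE[k]+90)%180-90)
    return ((dh<9)&(h[...,1]>130)&(h[...,2]>50)).astype(np.uint8)
def blobs(m,amin=40):
    n,l,s,ce=cv2.connectedComponentsWithStats(m,connectivity=4)
    return [(l==i,s[i,4],ce[i]) for i in range(1,n) if s[i,4]>amin]
def cap(mask,zb,c):
    ce=np.argwhere(mask)[:,::-1].mean(0)
    def hullc(x):
        h=cv2.convexHull(np.r_[proj(circ(x,.0165,zb+.055),c),proj(circ(x,.0165,zb+.08),c)].astype(np.float32))
        m=cv2.moments(h); return np.array([m["m10"],m["m01"]])/m["m00"],m["m00"]
    s=least_squares(lambda x:hullc(x)[0]-ce,unproj(ce,zb+.07,c)[0],diff_step=1e-3); return s.x,hullc(s.x)[1]
def disc(mask,c):  # known-radius circle round all the disc's pixels
    p=unproj(np.argwhere(mask)[:,::-1],.012,c); h=cv2.convexHull(p.astype(np.float32))[:,0]
    s=least_squares(lambda x:np.hypot(*(h-x).T)-.04,p.mean(0),loss="soft_l1",f_scale=.001); return s.x,np.abs(s.fun).max(),s.fun.mean()
E
python3 - <<'E'
from h import *
im=vision.snapshot("top"); c=cam()
for k in HUE:
    for m,a,ce in blobs(colour(im,k)): print(k,a,ce.round(1),"cap",[np.round(v,4) for v in cap(m,.012,c)],"disc",[np.round(v,4) for v in disc(m,c)])
print("networks' stand centres (z=.011)")
for l in("red","yellow","blue","green","spare"):
    for d in vision.cut_out("top",l+"_spot")[:2]:
        cnt=max(cv2.findContours(d["mask"].astype(np.uint8),0,2)[0],key=len); r=cv2.minAreaRect(cv2.convexHull(unproj(cnt[:,0],.01,c).astype(np.float32)))
        print(l,round(d["conf"],2),np.round(r[0],4),np.round(r[1],3))
for d in vision.recognise("top","rack_center"): print("rack",d["conf"],unproj(d["extent"][:2],.05,c))
g=cv2.cvtColor(im,cv2.COLOR_RGB2HSV)[150:215,120:185]; m=np.zeros((384,512),np.uint8); m[150:215,120:185]=(g[...,2]<125)
for m,a,ce in blobs(m): print("spare",a,ce.round(1),disc(m,c))
E
```

```text
red 133 [287.1 164.3] cap [array([ 0.6334, -0.1602]), np.float64(173.6868)] disc [array([ 0.619 , -0.1652]), np.float64(0.022), np.float64(-0.0032)]
red 352 [329.2 256.9] cap [array([ 0.4027, -0.2425]), np.float64(183.0784)] disc [array([ 0.4109, -0.2663]), np.float64(0.0035), np.float64(-0.0011)]
yellow 377 [235.  243.8] cap [array([ 0.4457, -0.0229]), np.float64(167.5057)] disc [array([ 0.4542, -0.022 ]), np.float64(0.0035), np.float64(-0.0017)]
yellow 67 [117.7 268.2] cap [array([0.4043, 0.2541]), np.float64(205.4673)] disc [array([0.4112, 0.311 ]), np.float64(0.0092), np.float64(-0.001)]
yellow 169 [103.3 266.6] cap [array([0.4099, 0.2881]), np.float64(210.0325)] disc [array([0.4441, 0.2998]), np.float64(0.0239), np.float64(-0.0038)]
green 247 [281.1 176.2] cap [array([ 0.6042, -0.1433]), np.float64(172.5422)] disc [array([ 0.6336, -0.1579]), np.float64(0.0045), np.float64(-0.0017)]
green 132 [235.6 241.6] cap [array([ 0.4508, -0.0245]), np.float64(167.5504)] disc [array([0.4449, 0.0101]), np.float64(0.0209), np.float64(-0.0032)]
blue 884 [502.7  78.3] cap [array([ 0.8313, -0.731
[... 684 characters left out ...]
12)]
networks' stand centres (z=.011)
red 0.91 [ 0.4106 -0.2644] [0.1 0.1]
red 0.76 [ 0.413  -0.4251] [0.102 0.103]
yellow 0.57 [ 0.4545 -0.0228] [0.101 0.099]
yellow 0.45 [ 0.4139 -0.276 ] [0.051 0.066]
blue 0.56 [0.408  0.2863] [0.101 0.101]
blue 0.37 [ 0.4522 -0.0231] [0.101 0.101]
green 0.66 [ 0.6306 -0.1574] [0.098 0.101]
spare 0.63 [0.6256 0.1887] [0.102 0.101]
spare 0.37 [0.4082 0.2863] [0.102 0.103]
rack 0.84 [[0.72907111 0.03506084]]
spare 125 [161.9 189.6] (array([0.61246045, 0.17194646]), np.float64(0.03274292882036373), np.float64(0.015931961186485766))
spare 755 [151.3 181.4] (array([0.62678273, 0.19004626]), np.float64(0.0014734926646445198), np.float64(0.00046916989337658817))
```

Caps and stands agree within 4 mm, and all are in reach. The bottles form a 4-cycle, so the order is red to spare, green to green, yellow to yellow, blue to blue, red to red. First the red bottle, with a check.

```bash
cat >>h.py <<'E'
ST=dict(red=(.4107,-.265),yellow=(.4545,-.0225),blue=(.408,.287),green=(.632,-.1577),spare=(.6265,.1895))
UP,LOW=.20,.030
def frame(p):
    b=np.arctan2(p[1],p[0]); return R.from_matrix(np.array([[np.sin(b),np.cos(b),0],[-np.cos(b),np.sin(b),0],[0,0,-1]]).T.reshape(3,3).T).as_rotvec()
def over(p): bot.line_to([*p,UP],rate=.25,frame=frame(p))
def move(src,dst):
    over(src)
    if bot.line_to([*src,LOW],rate=.1,until_force=8): raise SystemExit(f"touched going down {bot.current_tcp_pos()}")
    effector.grasp(); w=bot.current_gripper_width(); bot.line_to([*src,UP],rate=.12)
    print("width",np.round(w,4),"after lift",np.round(bot.current_gripper_width(),4),"F",np.round(bot.current_grasp_force(),1))
    if bot.current_gripper_width()<.045: raise SystemExit("no bottle")
    over(dst); bot.line_to([*dst,LOW+.012],rate=.12)
    hit=bot.line_to([*dst,LOW-.001],rate=.03,until_force=4); print("set down",hit,np.round(bot.current_tcp_pos(),4))
    effector.gripper_open(); bot.line_to([*dst,UP],rate=.15); print("t",round(bot.current_t(),1),np.round(bot.current_joints(),2))
E
python3 - <<'E'
from h import *
p=np.array([.167,.498]); print(frame(p),bot.current_eef_rot(),(R.from_rotvec(frame(p)).inv()*R.from_rotvec(bot.current_eef_rot())).magnitude())
assert (R.from_rotvec(frame(p)).inv()*R.from_rotvec(bot.current_eef_rot())).magnitude()<.05
move((.6334,-.1602),ST["spare"])
im=vision.snapshot("scene"); cv2.imwrite("pics/s1.png",cv2.resize(im[100:280,90:370,::-1],None,fx=2.8,fy=2.8))
im=vision.snapshot("top"); c=cam()
for m,a,ce in blobs(colour(im,"red")): print(a,ce.round(1),cap(m,.012,c)[0].round(4))
for m,a,ce in blobs(colour(im,"green")): print(a,ce.round(1),cap(m,.012,c)[0].round(4),disc(m,c)[0].round(4))
E
```

```text
Traceback (most recent call last):
  File "h.py", line 33, in frame
    b=np.arctan2(p[1],p[0]); return R.from_matrix(np.array([[np.sin(b),np.cos(b),0],[-np.cos(b),np.sin(b),0],[0,0,-1]]).T.reshape(3,3).T).as_rotvec()
                                    ~~~~~~~~~~~~~^^^^^^^^^^^^^^^^^^^^^^^^^^^^^^^^^^^^^^^^^^^^^^^^^^^^^^^^^^^^^^^^^^^^^^^^^^^^^^^^^^^^^^^^
  File "scipy/spatial/transform/_rotation.pyx", line 1143, in scipy.spatial.transform._rotation.Rotation.from_matrix
ValueError: Non-positive determinant (left-handed or null coordinate frame) in rotation matrix 0: [[ 0.9481106  0.3179407  0.       ]
 [-0.3179407  0.9481106  0.       ]
 [ 0.         0.        -1.       ]].
```

```bash
sed -i 's/return R.from_matrix(np.array.*$/return R.from_matrix([[-np.sin(b),np.cos(b),0],[np.cos(b),np.sin(b),0],[0,0,-1]]).as_rotvec()/' h.py
python3 - <<'E'
from h import *
p=np.array([.167,.498])
assert (R.from_rotvec(frame(p)).inv()*R.from_rotvec(bot.current_eef_rot())).magnitude()<.05
move((.6334,-.1602),ST["spare"])
im=vision.snapshot("scene"); cv2.imwrite("pics/s1.png",cv2.resize(im[100:280,90:370,::-1],None,fx=2.8,fy=2.8))
im=vision.snapshot("top"); c=cam()
for m,a,ce in blobs(colour(im,"red")): print(a,ce.round(1),cap(m,.012,c)[0].round(4))
for m,a,ce in blobs(colour(im,"green")): print(a,ce.round(1),cap(m,.012,c)[0].round(4),disc(m,c)[0].round(4))
E
```

```text
width 0.0487 after lift 0.0487 F 61.9
set down True [0.6267 0.1896 0.0307]
t 13.8 [0.29 0.5  0.15 1.22 0.   1.57]
130 [145.3 174.6] [0.6272 0.1891]
52 [154.5 184.4] [0.601  0.1665]
351 [329.2 256.9] [ 0.4027 -0.2426]
659 [283.8 172.1] [ 0.6142 -0.1507] [ 0.6318 -0.1571]
133 [235.6 241.4] [ 0.4511 -0.0246] [0.4463 0.0098]
```

View pics/s1.png

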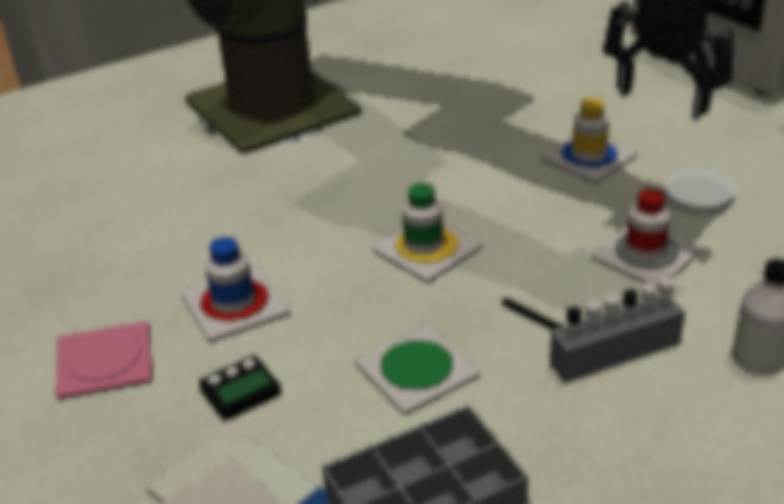

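The red bottle is upright on the grey stand (crop 648,230), the green stand is free (417,365), and the other bottles and the rack have not moved. Now the other four moves, each checked by cap position.

```bash
python3 - <<'E'
from h import *
c=cam()
for k,src in(("green",(.451,-.0246)),("yellow",(.4099,.2881)),("blue",(.4121,-.2682)),("red",(.627,.1892))):
    move(src,ST[k])
    b=bot.current_tcp_pos()
over((.5,.1))
im=vision.snapshot("top"); cv2.imwrite("pics/t2.png",cv2.resize(im[90:330,80:440,::-1],None,fx=2.2,fy=2.2))
im=vision.snapshot("scene"); cv2.imwrite("pics/s2.png",cv2.resize(im[100:280,90:370,::-1],None,fx=2.8,fy=2.8))
E
```

```text
width 0.0486 after lift 0.0486 F 62.0
set down True [ 0.6322 -0.1578  0.0305]
t 23.7 [-0.24  0.49  0.14  1.22 -0.    1.57]
width 0.0487 after lift 0.0485 F 61.9
set down True [ 0.4547 -0.0225  0.0306]
t 34.8 [-0.05  0.16 -0.36  1.06  0.    1.57]
width 0.0487 after lift 0.0489 F 62.0
set down True [0.4082 0.2872 0.0306]
t 45.8 [ 0.61  0.23 -0.26  1.08 -0.    1.57]
width 0.0486 after lift 0.0488 F 61.9
set down True [ 0.4109 -0.2651  0.0306]
t 56.5 [-0.57  0.22 -0.28  1.07  0.    1.57]
```

View pics/t2.png

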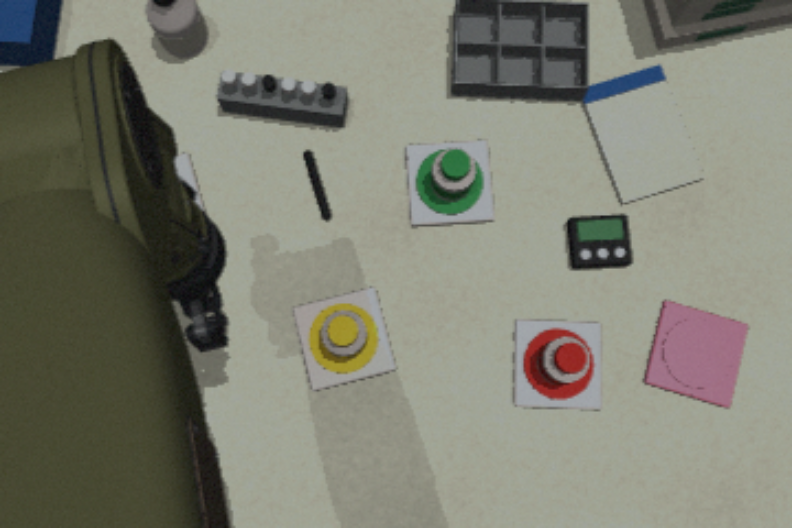

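View pics/s2.png

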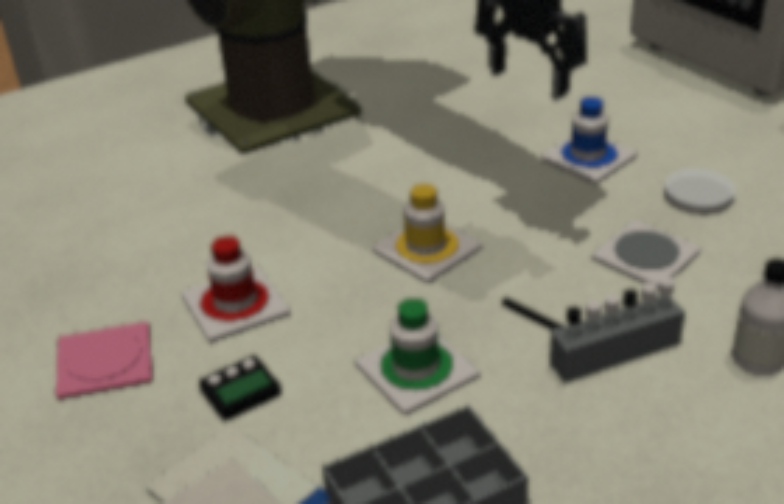

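Both views show every bottle upright and central on its own disc: red (crop 228,275), yellow (425,220), green (413,340) and blue (590,135) in the scene view. The rack has not moved and the gripper is clear.

```bash
python3 - <<'E'
from h import *
bot.hold(.3); print(order.close_job())
E
```

```text
the job is handed in; nothing more can be done
None
```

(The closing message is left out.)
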